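# Offer up a cupboard door so the hinge knuckles line up, and hold it for the pins

### The job

Lift the little cupboard door out of the door buck and offer it up to the cupboard, standing open square to the cupboard's front, so that its hinge knuckles sit between the cupboard's knuckles and the pin holes line up at the top and the bottom hinge. Bring it in gently, and finish still holding it there, steady and upright, its weight in your grip and not leaning on the cupboard or the bench, so that I can drop the pins in. Leave the hammer, the glue bottle and the tray of pins where they are.

Things in the scene. Friction and masses are not known exactly. Their poses are not given: they have to be found in the camera images.
- door_center (a point): Centre (mid height, width, thickness) of the loose pale wooden door standing upright in the buck: 170 mm wide, 20 thick, 200 tall, 0.3 to 0.6 kg; frame members 45 mm wide and the full 20 mm thick, thinner panel between. z up, x along the width to the hinge edge, y through the thickness to the back face (knuckle side). A dark knob stands 26 mm off the front (-y) face at x = -62.5 mm, mid height.
- door_hinge_top (a point): On the door's hinge axis, middle of its upper knuckle; axes as door_center, from which it lies +95 mm in x, +11 mm in y and 55 mm up. The steel knuckle is an upright tube 18 mm long, 14 mm outside and 8 mm inside diameter, on a 4 mm leaf screwed to the door's edge.
- door_hinge_bottom (a point): The same for the door's lower knuckle: +95 mm, +11 mm and 55 mm below the door's centre.
- cupboard_hinge_top (a point): On the cupboard's hinge axis, middle of the 24 mm space between the two knuckles of its upper hinge, 170 mm above the bench; cupboard's axes. Its steel knuckles are upright tubes, 14 mm outside, 8 mm inside diameter, from 12 to 30 mm above and below this point. The door's knuckle belongs here, 3 mm to spare above and below and about 2.5 mm to the wood and leaf behind.
- cupboard_hinge_bottom (a point): The same for the cupboard's lower hinge, straight below, 60 mm above the bench. With the door's knuckles centred in both spaces the door's lower edge is 15 mm above the bench.
- cupboard: Small open-fronted brown wooden cupboard fixed to the bench, 110 mm deep (x), 170 wide (y), 215 tall; origin at the centre of its underside; front faces -x, z up. The hinge axis stands 1 mm before its front edge and 10 mm outside its -y side. When the door stands open square it sticks out forwards from the hinge: its x axis points the same way as the cupboard's x.
- buck: Door buck (stand holding a door on edge) fixed to the bench: plywood base 200 x 100 mm, 18 thick, two pairs of felt-lined cheeks, slot 24 mm wide, cheek tops 60 mm above the bench. Origin at the centre of its underside, x along the slot and parallel to the door's x. The door's lower edge starts 18 mm above the bench; lift it straight up 45 mm or more to clear the cheeks.
- pin_tray: Bystander: round steel tray with two brass hinge pins, 96 mm across and 16 mm high, loose; origin at the centre of its underside.
- hammer: Bystander: hammer lying on the bench, 270 mm long, loose; its handle runs along its x axis.
- glue: Bystander: white glue bottle, 56 mm across and 150 mm tall, loose; origin at the centre of its underside.
Mind the look-alikes: they are no part of the job. What is shaped like the part that bears door_center but green or red is not meant.

How it is judged:
On the way:
1. the door is lifted clear above the buck's cheeks in the gripper (height (world z) of door_center above 0.161 m and contact force between the fingers and door above 2 N), for 0.1 s.
At the end, for the whole second after the job is handed in: Fingers hold the door still, off the bench, pressing on the cupboard with under 2 N; knuckles meshed (4 mm in height), hole axes within 2.5 mm along each level cupboard axis at both hinges, door square to the front within 17 degrees (x of door_hinge_top in the frame of cupboard_hinge_top between -0.0025 and 0.0025 m and y of door_hinge_top in the frame of cupboard_hinge_top between -0.0025 and 0.0025 m and z of door_hinge_top in the frame of cupboard_hinge_top between -0.004 and 0.004 m and x of door_hinge_bottom in the frame of cupboard_hinge_bottom between -0.0025 and 0.0025 m and y of door_hinge_bottom in the frame of cupboard_hinge_bottom between -0.0025 and 0.0025 m and x of door_center in the frame of cupboard below -0.1 m and angle between the x axis of door_center and the x axis of cupboard, either way round below 0.3 rad and contact force between the fingers and door above 2 N and contact force between door and cupboard below 2 N and contact force between door and table below 0.5 N and linear speed of door below 0.02 m/s); the arm keeps its last pose, push and grip.
It fails at once if the door is driven against the cupboard with more than 40 N (contact force between door and cupboard above 40 N).
It fails at once if the tray, the hammer or the glue bottle is shifted by more than 25 mm or the bottle is tipped (distance of any of pin_tray, hammer, glue from where it was at the start of the episode above 0.025 m or angle between glue's own z axis and vertical above 0.3 rad).
It also fails if it takes over 38 s, if anything falls off the work surface, if the arm or the gripper's body presses on something with over 40 N, if the wrist force passes 120 N, or if a joint passes its speed limit or range.

### The arm

A 7-joint arm with a two-finger parallel gripper is mounted at the origin on the work surface. World frame = base frame: x ahead of the robot, y to its left, z up, the work surface at z = 0. Lengths are in m, angles in rad, forces in N, time in s.
With the tool pointing down it reaches from about 0.425 to 0.875 m from the base axis. Payload 9.9 kg.
Tool frame: the origin (TCP) lies where the fingers leave the gripper's body, on its centre line; the fingertips stand 73 mm ahead of it and the grasp point (between the pads) lies 54 mm ahead of it (ctrl.grasp_offset is the distance from the TCP to the grasp point, in m); x points along the fingers, z is the direction in which the jaws open and shut, and the axes are right-handed (so a half turn about x gives the same grasp; the last joint's range is limited). The gripper opens to 85 mm and grips with 20 to 120 N. Pads are 22 mm wide; open, the fingers measure 114 mm over their backs; the gripper's body (76 mm by 85 mm) begins 54 mm behind the grasp point. The pads swing forward as they close: fully open they stand 13 mm farther back than shut.
Start: joints at [1.133, 0.576, 0.025, 1.437, -0.015, 1.129, -0.057], TCP at [0.234, -0.633, 0.304] pointing down, gripper open.
Joint ranges: [-2.76, 2.76], [-0.34, 2.15], [-1.52, 1.57], [0.19, 2.46], [-1.09, 4.23], [0.17, 1.99], [-2.82, 2.82]. Speed limits (rad/s): [2.22, 2.22, 3.01, 3.01, 3.14, 3.14, 3.14].

### API

Orientations are given as a unit quaternion [x, y, z, w].
In Python, from rig import ctrl gives the robot as it stands. Calls block until the motion is done:
- ctrl.movep(position, orientation): joint-space move of the TCP to a pose.
- ctrl.line_to(position, velocity=0.15, rotation=None): straight line of the TCP; rotation=None keeps the orientation; velocity is the mean speed in m/s.
- ctrl.goto_joints(angles): joint-space move.
- ctrl.command_gripper(opening, f_grip=None): finger opening in m; f_grip is the grip in N (None keeps the last); returns when the fingers have stopped.
- ctrl.hold(seconds).
- ctrl.inverse_kinematics(position, orientation): joint angles nearest the present ones, or None.
- ctrl.camera(name): name is "scene" or "side" or "wrist"; returns a dict with "frame" (480x640x3 uint8, red, green, blue), "fx", "fy", "cx", "cy" (pixels), "camera_from_world" (4x4, takes a point from world to camera coordinates); the wrist camera has in their place "tool_from_camera" (4x4, takes a point from camera to tool coordinates, whose origin is the TCP and whose axes are the tool frame's). Camera axes: x right, y down, z forward; pixel columns grow to the right and rows downward; lengths in m; the calibration is good to about 2 mm. The wrist camera is an equidistant fisheye: a pixel r from the principal point sees the ray r / f radians off the axis. A picture is of the moment at which its call begins: read the wrist's pose just before it. There is no depth.
A pose or a line that the arm cannot do raises ctrl.Unreachable and nothing moves.
- ctrl.finish_job(): hands the job in, once; it reports no verdict.
Readings, each from a call of its own:
- ctrl.current_clock(): time.
- ctrl.current_q(): joint angles.
- ctrl.current_dq(): joint speeds.
- ctrl.current_tau(): joint torques, N m.
- ctrl.current_eef_pos(): TCP position.
- ctrl.current_tcp_rot(): TCP orientation.
- ctrl.current_force(): force on the tool from outside, world axes, zero at the start.
- ctrl.current_ft_torque(): the same for the moment, N m.
- ctrl.current_gripper_width(): finger opening in m.
Only numpy, scipy, OpenCV 4.12 (cv2) and the standard library are available. Lean on these libraries where they do the work, as an engineer would, in place of code of your own. Each camera call takes 0.05 s, during which the arm holds its last target. There are 200 camera calls.

## Working session

There is one attempt and no reset: what is moved stays moved. The work goes in short steps, each a Python script; the robot and the scene stay as the last script left them, time stands still between calls to the robot, and variables do not carry over. Pictures are saved under pics/ and viewed, about 8 in all and at most 12, crops included, and the job is handed in when it is done.

```bash
mkdir -p pics; ls; python3 - <<'E'
from rig import ctrl
import cv2,numpy as np,pickle
d={}
for n in ["scene","side","wrist"]:
    p=(ctrl.current_eef_pos(),ctrl.current_tcp_rot())
    c=ctrl.camera(n);c['tcp']=p;d[n]=c
    cv2.imwrite(f"pics/{n}0.png",c["frame"][:,:,::-1])
    print(n,c['fx'],c['cx'],c['cy'],np.round(c.get("camera_from_world",c.get("tool_from_camera")),3).tolist())
pickle.dump(d,open("c0.pkl","wb"))
print(ctrl.current_clock(),ctrl.current_tcp_rot())
E
```

```text
pics
scene 624.7549158551396 319.47022102730205 238.22103393704805 [[-0.185, 0.983, -0.018, 0.078], [0.667, 0.112, -0.736, -0.271], [-0.722, -0.148, -0.676, 1.772], [0.0, 0.0, 0.0, 1.0]]
side 470.17141914839743 320.6444428477233 241.48638706837696 [[0.839, -0.544, 0.001, -0.469], [-0.392, -0.606, -0.692, 0.326], [0.377, 0.58, -0.722, 0.778], [0.0, 0.0, 0.0, 1.0]]
wrist 371.64829954431775 315.01082492183406 240.66113879153366 [[0.0, -0.31, 0.951, -0.07], [0.001, -0.951, -0.31, 0.08], [1.0, 0.001, 0.0, 0.0], [0.0, 0.0, 0.0, 1.0]]
0.15 [ 0.40443162  0.58055667 -0.40397044  0.57982489]
```

View pics/scene0.png

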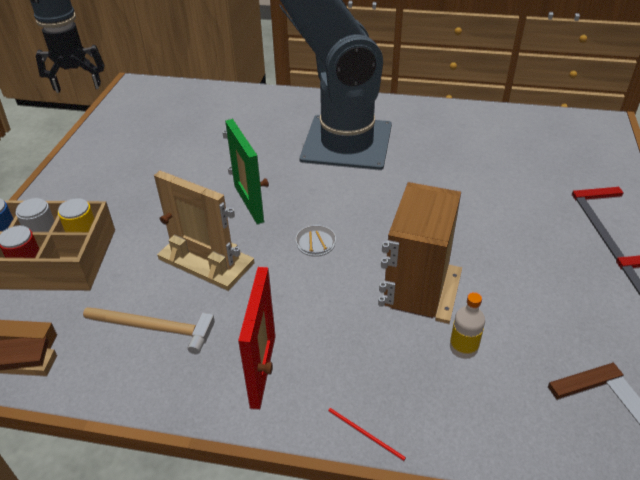

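View pics/side0.png

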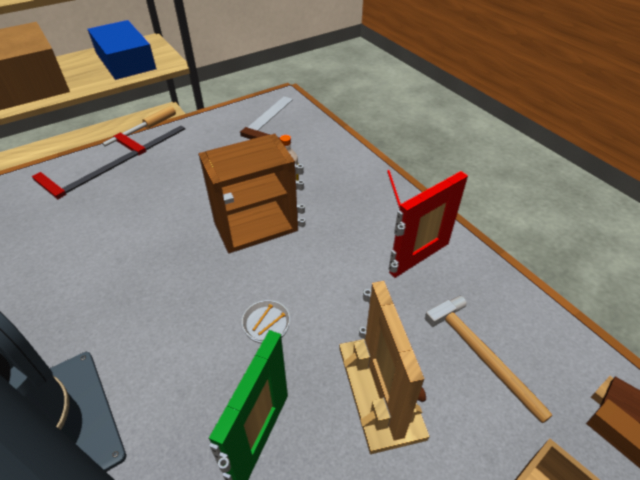

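```bash
cat > crop.py <<'E'
import cv2,numpy as np
def panel(im,x0,y0,w,h,s):
    p=cv2.resize(im[y0:y0+h,x0:x0+w],None,fx=s,fy=s,interpolation=cv2.INTER_CUBIC)
    for x in range((x0+9)//10*10,x0+w,10):
        X=int((x-x0+.5)*s);L=12 if x%50==0 else 5;cv2.line(p,(X,0),(X,L),(255,0,255),1)
        if x%20==0: cv2.putText(p,str(x),(X-10,22),0,.35,(255,0,255),1)
    for y in range((y0+9)//10*10,y0+h,10):
        Y=int((y-y0+.5)*s);cv2.line(p,(0,Y),(5,Y),(255,0,255),1)
        if y%20==0: cv2.putText(p,str(y),(7,Y+4),0,.35,(255,0,255),1)
    return p
def save(name,ps):
    H=max(p.shape[0] for p in ps)
    o=np.hstack([cv2.copyMakeBorder(p,0,H-p.shape[0],0,4,0) for p in ps]);print(o.shape);cv2.imwrite(name,o[:,:,::-1])
E
python3 - <<'E'
import pickle;from crop import *
d=pickle.load(open("c0.pkl","rb"));s=d["scene"]["frame"];t=d["side"]["frame"]
save("pics/door.png",[panel(s,145,165,115,125,3.7),panel(t,335,275,100,160,3.6)])
save("pics/cup.png",[panel(s,370,178,100,145,4),panel(t,195,125,120,130,3.2)])
E
```

```text
(576, 794, 3)
(580, 792, 3)
```

View pics/door.png

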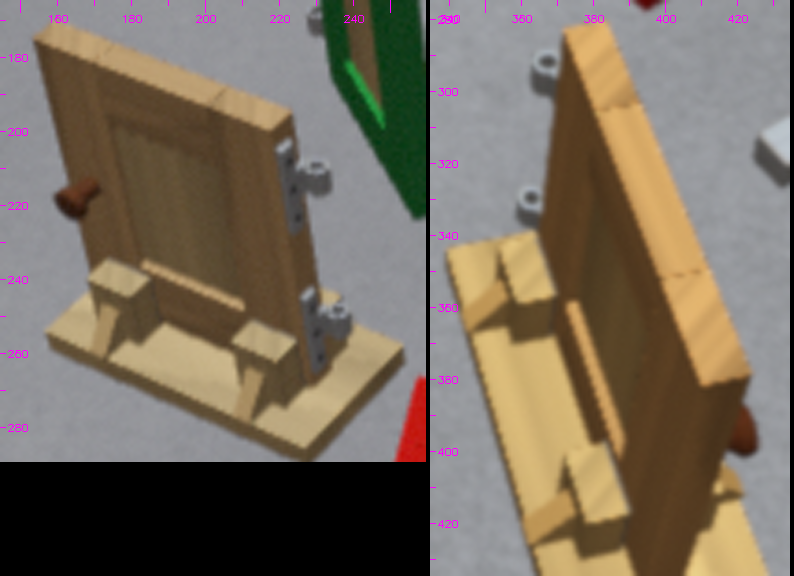

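View pics/cup.png

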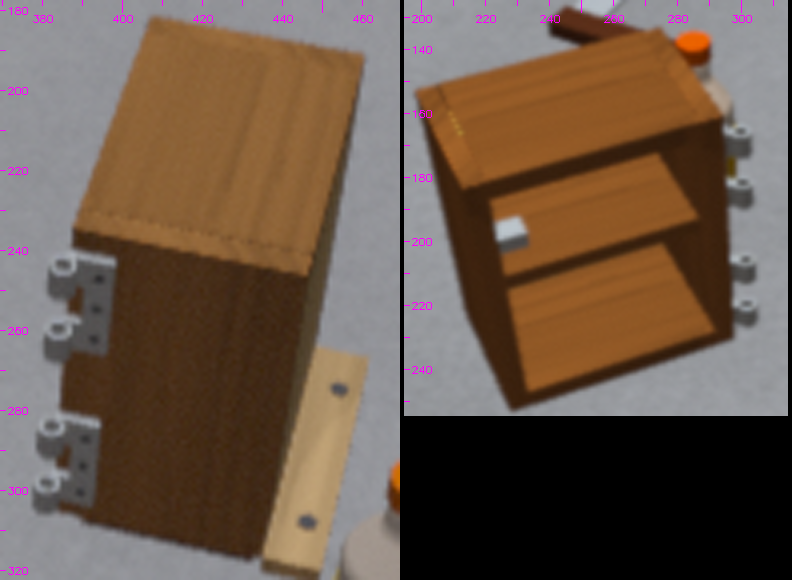

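```bash
cat > fit.py <<'E'
import numpy as np
from scipy.optimize import least_squares
def proj(c,P):
    T=c["camera_from_world"];q=P@T[:3,:3].T+T[:3,3]
    return np.c_[c["fx"]*q[:,0]/q[:,2]+c["cx"],c["fy"]*q[:,1]/q[:,2]+c["cy"]]
def place(p,M):
    c,s=np.cos(p[2]),np.sin(p[2]);M=np.asarray(M)
    return np.c_[p[0]+c*M[:,0]-s*M[:,1],p[1]+s*M[:,0]+c*M[:,1],M[:,2]]
def fit(obs,p0):   # obs: list of (cam, model Nx3, pixels Nx2)
    f=lambda p:np.concatenate([(proj(c,place(p,M))-np.array(U)).ravel() for c,M,U in obs])
    r=least_squares(f,p0,loss="soft_l1")
    return r.x,f(r.x).reshape(-1,2)
E
cat > m0.py <<'E'
import pickle;from fit import *
d=pickle.load(open("c0.pkl","rb"));s,t=d["scene"],d["side"]
Md=np.array([[-85,-10,218],[-85,10,218],[85,10,218],[85,-10,218],[95,11,182],[95,11,72]])/1e3
od=[(s,Md,[(154.2,175.3),(160.2,170.7),(224.2,194.2),(218,200.2),(229.9,208.6),(235.6,248)]),
 (t,Md,[(423.4,378.7),(410.1,381.7),(371.7,283.4),(383.4,280.6),(367,291.4),(362.8,327.6)])]
K=[[-56,-95,z] for z in (200,158,90,48)];C=[[-55,-85,215],[55,-85,215],[-55,85,215],[55,85,215]]
us=[(388.25,234.5),(446.25,245.75),(407.5,181.5),(460.5,191.75),(385.5,243.25),(384,259.25),(382,283.75),(380.75,298.5)]
ut=[(294.5,161.4),(274.5,133.6),(212.6,183.25),(197.9,153.25),(299.5,165.4),(299.5,182),(300.4,205.1),(301.1,218.9),(228.6,252.3),(297.3,229.8)]
oc=[(s,np.array(C+K)/1e3,us),(t,np.array(C+K+[[-55,85,0],[-55,-85,0]])/1e3,ut)]
if __name__=="__main__":
  for o,p0s in ((od,[(.5,-.3,a) for a in (0,1.6,3.1,-1.6)]),(oc,[(.6,.2,a) for a in (0,1.6,3.1,-1.6)])):
    r=min((fit(o,p) for p in p0s),key=lambda r:np.abs(r[1]).sum());print(np.round(r[0],4));print(np.round(r[1],1).tolist())
    for k in (0,1):
      r=fit([o[k]],r[0]);print(' only',k,np.round(r[0],4))
E
python3 m0.py
```

```text
[ 0.5234 -0.2514  1.2193]
[[-0.4, -0.4], [0.0, -0.8], [0.3, 0.4], [0.4, -0.1], [0.9, 1.0], [1.0, 0.6], [0.9, 0.2], [-0.3, 0.3], [-0.3, -0.8], [0.3, -0.3], [0.2, 0.5], [-0.0, 2.2]]
 only 0 [ 0.523  -0.2524  1.222 ]
 only 1 [ 0.5234 -0.251   1.2179]
[0.5277 0.2337 1.4349]
[[-0.4, -0.0], [0.5, 0.8], [0.2, -0.2], [1.0, -0.6], [0.1, 0.5], [0.4, 0.5], [0.6, 0.3], [0.9, -0.2], [-0.0, -0.3], [0.1, -0.3], [-0.1, 0.7], [-0.5, -0.2], [-0.0, 0.7], [0.6, 0.2], [0.7, 1.2], [0.5, 1.1], [-0.3, 6.5], [0.8, 6.0]]
 only 0 [0.5273 0.2328 1.4358]
 only 1 [0.5287 0.2363 1.436 ]
```

```bash
cat > hand.py <<'E'
import numpy as np
from rig import ctrl
from scipy.spatial.transform import Rotation as R
def down(yaw):  # door yaw -> tool quaternion, nearest of the two half turns
    best=None
    for s in (1,-1):
        z=s*np.array([-np.sin(yaw),np.cos(yaw),0]);x=np.array([0,0,-1.])
        r=R.from_matrix(np.c_[x,np.cross(z,x),z]);a=(r*R.from_quat(ctrl.current_tcp_rot()).inv()).magnitude()
        if best is None or a<best[0]: best=(a,r.as_quat())
    return best[1]
E
python3 - <<'E'
from hand import *
p=np.array([.5234,-.2514]);q=down(1.2193)
for P in ((.5234,-.2514,.32),(.612,.07,.25)): print(ctrl.inverse_kinematics(P,q if P[2]>.3 else down(1.4349)))
ctrl.movep([*p,.33],q); print(ctrl.current_clock())
ctrl.command_gripper(.06)
ctrl.line_to([*p,.250],.12)
print(ctrl.current_clock(),ctrl.current_eef_pos(),ctrl.current_force())
ctrl.command_gripper(0.0,70)
print(ctrl.current_gripper_width(),ctrl.current_force(),ctrl.current_clock())
ctrl.line_to([*p,.265],.04)
print(ctrl.current_gripper_width(),ctrl.current_force(),ctrl.current_clock(),ctrl.current_eef_pos())
E
```

```text
[ 0.54282701  0.42706684 -0.26192396  1.66488491  0.12286059  1.06578425
 -0.10766963]
[ 0.07691159  0.55994735 -0.42545988  1.66242941  0.26763568  0.97726644
 -0.57774606]
1.9
3.0917 [ 0.52377382 -0.25150336  0.25062346] [-0.43698954 -0.18764904  0.84878784]
0.01947186319955662 [ 0.28275624 -0.39151432  6.15004373] 3.5333
0.019209884011391582 [-0.34716482 -0.3486947  -5.4258283 ] 4.0583 [ 0.52322111 -0.25138631  0.26495345]
```

```bash
python3 - <<'E'
from hand import *
from crop import *
import pickle
d=pickle.load(open("c0.pkl","rb"))
for n,u in (("scene",(316,241)),("side",(266,322))):
    c=d[n];T=c["camera_from_world"];r=T[:3,:3].T@np.array([(u[0]-c['cx'])/c['fx'],(u[1]-c['cy'])/c['fy'],1]);o=-T[:3,:3].T@T[:3,3];print('tray',o+r*(.01-o[2])/r[2])
C=np.array([.5277,.2337]);yaw=1.4349
M=np.array([[np.cos(yaw),-np.sin(yaw)],[np.sin(yaw),np.cos(yaw)]])
g=lambda dx,dy:C+M@np.array([-.151+dx,-.106+dy])
print('target',g(0,0))
p=ctrl.current_eef_pos()
ctrl.line_to([p[0],p[1],.335],.15)
s=g(-.035,-.012)
ctrl.line_to([*s,.335],.15,rotation=down(yaw))
print(ctrl.current_gripper_width(),ctrl.current_force(),ctrl.current_clock())
ctrl.line_to([*s,.270],.12)
ctrl.hold(.2)
print(ctrl.current_clock(),ctrl.current_eef_pos(),s,ctrl.current_force())
dd={n:ctrl.camera(n) for n in ("scene","side")}
pickle.dump((dd,ctrl.current_eef_pos(),ctrl.current_tcp_rot()),open("c1.pkl","wb"))
save("pics/a1.png",[panel(dd["scene"]["frame"],240,160,210,190,1.9),panel(dd["side"]["frame"],180,110,190,220,2.0)])
E
```

```text
tray [ 0.42786425 -0.00731367  0.01      ]
tray [ 0.42414964 -0.01013153  0.01      ]
target [0.61226547 0.06973146]
0.019093955760446497 [ 1.21573153  0.01128197 -4.9949323 ] 6.825
7.7167 [0.61976824 0.03351014 0.27092729] [0.61941309 0.03342841] [-0.09813007  0.25643369 -6.10351836]
(440, 787, 3)
```

View pics/a1.png

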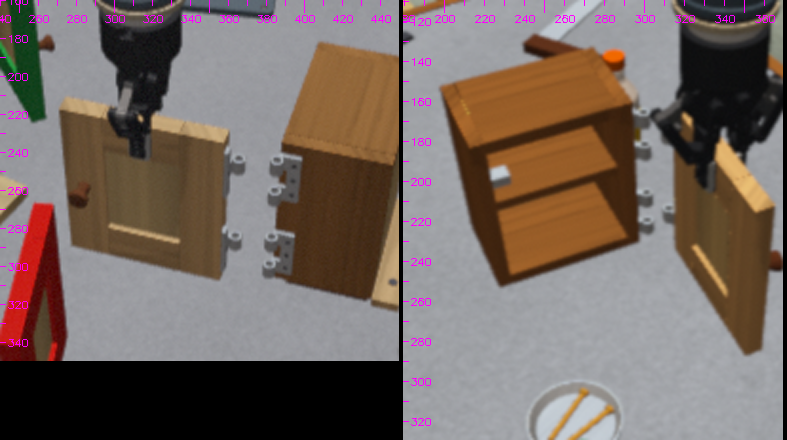

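```bash
python3 - <<'E'
import pickle;from crop import *
dd=pickle.load(open("c1.pkl","rb"))[0]
save("pics/a2.png",[panel(dd["scene"]["frame"],268,205,132,105,3.7),panel(dd["side"]["frame"],293,152,86,140,3.5)])
E
```

```text
(490, 797, 3)
```

View pics/a2.png

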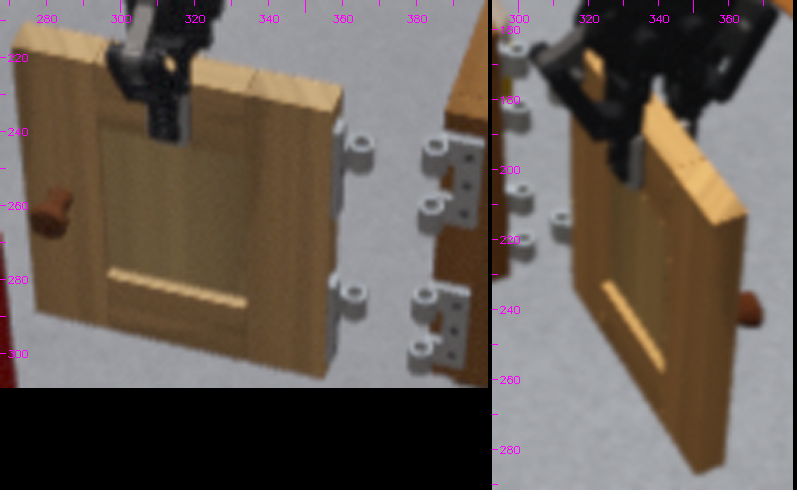

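```bash
cat > rel.py <<'E'
from fit import *
from m0 import oc
from scipy.spatial.transform import Rotation as R
B={'ftl':(-85,-10,100),'btl':(-85,10,100),'ftr':(85,-10,100),'btr':(85,10,100),'fbl':(-85,-10,-100),'bbl':(-85,10,-100),'fbr':(85,-10,-100),'bbr':(85,10,-100),'ku':(95,11,64),'kl':(95,11,-46)}
def rot(a): return R.from_euler("ZYX",a)
def door(obs,p0): # obs list (cam, dict)
    L=[(c,np.array([B[k] for k in o])/1e3,np.array(list(o.values()))) for c,o in obs]
    f=lambda p:np.concatenate([(proj(c,rot(p[3:]).apply(M)+p[:3])-U).ravel() for c,M,U in L])
    r=least_squares(f,p0,loss="soft_l1",x_scale=[.01]*6);return r.x,f(r.x).reshape(-1,2)
def cup(extra=[]): return fit([oc[0],(oc[1][0],oc[1][1][:8],oc[1][2][:8])]+extra,[.5277,.2337,1.435])
def report(obs,extra,p0):
    for sel in ([0,1],[0],[1]):
        c,rc=fit([([oc[0],(oc[1][0],oc[1][1][:8],oc[1][2][:8])]+extra)[i] for i in [k+j for j in (0,2) for k in sel]],[.5277,.2337,1.435])
        p,r=door([obs[i] for i in sel],p0)
        print(sel,'cup',np.round(c,4),'door',np.round(p,4))
        for n,M,z in(('top',(.095,.011,.055),.17),('bot',(.095,.011,-.055),.06)):
            w=rot(p[3:]).apply(M)+p[:3]; h=place(c,[[-.056,-.095,z]])[0]
            print('  ',n,'rel cup mm',np.round(1e3*R.from_euler('z',-c[2]).apply(w-h),1),'dyaw',round(p[3]-c[2],3))
        if len(sel)==2: print(np.round(r,1).tolist(),np.round(rc,1).tolist())
E
cat > m1.py <<'E'
import pickle;from rel import *
dd,tp,tr=pickle.load(open("c1.pkl","rb"));s,t=dd["scene"],dd["side"]
K=np.array([[-56,-95,z] for z in (200,158,90,48)])/1e3
S=dict(ftl=(271,217.5),btl=(274.8,210.4),ftr=(357.5,234.8),btr=(360.2,228),fbr=(354.8,306.9),fbl=(277.5,288.8),ku=(365.1,242.9),kl=(363.4,282.3))
T=dict(btr=(318.8,165.8),ftl=(365.1,211.8),btl=(355.9,215.5),bbl=(351.1,286.6),fbl=(358.8,283.8),bbr=(315.6,234.4),kl=(312.5,212.9))
ex=[(s,K,[(385.3,242.9),(384.3,259.4),(382.4,283.7),(381,297.5)]),(t,K,[(299.4,164.9),(299.4,181.8),(300.8,205.8),(301.4,219.8)])]
print(tp);report([(s,S),(t,T)],ex,[.62,.033,.139,1.435,0,0])
E
python3 m1.py
```

```text
[0.6196172  0.03347323 0.27063013]
[0, 1] cup [0.5273 0.2334 1.4357] door [6.1970e-01 3.2700e-02 1.3950e-01 1.4318e+00 2.0000e-04 3.5000e-03]
   top rel cup mm [-35.3 -13.1  24.6] dyaw -0.004
   bot rel cup mm [-35.4 -12.7  24.6] dyaw -0.004
[[-0.6, -1.0], [-0.5, -0.4], [0.1, 0.1], [0.5, -0.2], [0.6, 0.8], [-0.2, 0.1], [0.4, 0.0], [0.3, 1.0], [-4.0, -5.0], [1.4, 0.2], [0.3, -0.2], [-0.7, 1.6], [0.4, 1.2], [-0.3, -0.6], [0.3, 0.5]] [[-0.5, -0.2], [0.4, 0.6], [0.1, -0.3], [0.8, -0.8], [0.0, 0.3], [0.3, 0.3], [0.6, 0.2], [0.8, -0.4], [-0.1, -0.1], [-0.0, -0.2], [-0.2, 0.9], [-0.6, -0.0], [-0.1, 0.8], [0.5, 0.3], [0.6, 1.3], [0.4, 1.2], [0.2, 0.7], [0.0, 0.2], [0.2, 0.2], [0.5, 0.6], [-0.0, 1.3], [0.6, 0.5], [0.2, 0.6], [0.1, 0.3]]
[0] cup [0.5269 0.2328 1.4353] door [0.6088 0.0305 0.1289 1.4433 0.0032 0.0036]
   top rel cup mm [-38.3  -1.9  13.7] dyaw 0.008
   bot rel cup mm [-38.7  -1.5  13.7] dyaw 0.008
[1] cup [0.528  0.2352 1.4384] door [0.6368 0.0555 0.1103 1.4383 0.0105 0.0124]
   top rel cup mm [-12.2 -26.2  -5.6] dyaw -0.0
   bot rel cup mm [-13.3 -24.8  -5.6] dyaw -0.0
```

```bash
cat >> hand.py <<'E'
YAW=1.4357
def mv(dx,dy,z,v=.05):  # shift of TCP along cupboard x,y (m), absolute z
    p=np.array(ctrl.current_eef_pos());c,s=np.cos(YAW),np.sin(YAW)
    ctrl.line_to([p[0]+c*dx-s*dy,p[1]+s*dx+c*dy,z],v)
E
python3 - <<'E'
from hand import *
from crop import *
import pickle
mv(0,0,.2465);mv(.0193,.0065,.2465);ctrl.hold(.3)
print(ctrl.current_clock(),ctrl.current_eef_pos(),ctrl.current_force(),ctrl.current_ft_torque(),ctrl.current_gripper_width())
dd={n:ctrl.camera(n) for n in ("scene","side")}
pickle.dump((dd,ctrl.current_eef_pos(),ctrl.current_tcp_rot()),open("c2.pkl","wb"))
save("pics/a3.png",[panel(dd["scene"]["frame"],340,225,70,95,6),panel(dd["side"]["frame"],290,150,80,125,4.6)])
E
```

```text
9.2917 [0.61587078 0.05318375 0.24646652] [-1.01121164  0.00934879 -5.97468151] [-0.03493008  0.01063769 -0.01465137] 0.019220836308724596
(575, 796, 3)
```

View pics/a3.png

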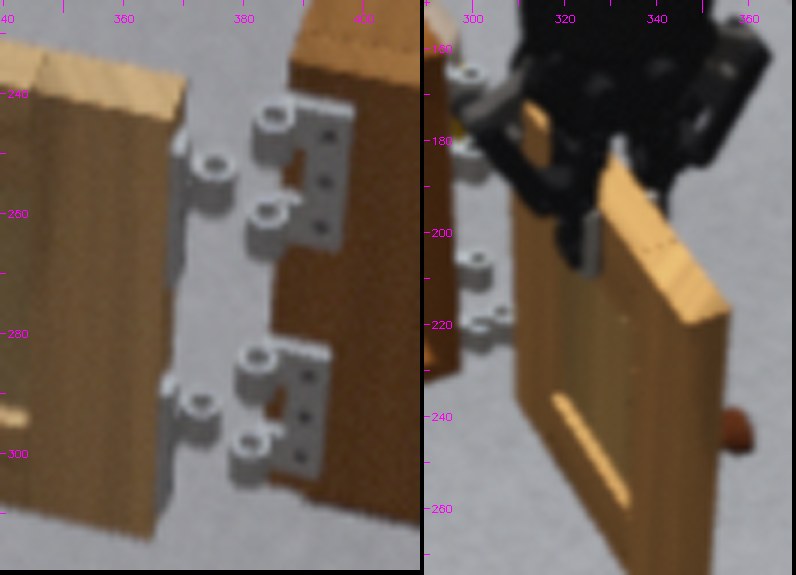

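```bash
cat > m2.py <<'E'
import pickle;from rel import *
dd,tp,tr=pickle.load(open("c2.pkl","rb"));s,t=dd["scene"],dd["side"]
K=np.array([[-56,-95,z] for z in (200,158,90,48)])/1e3
S=dict(ftr=(368.2,244.8),btr=(370.5,237.2),fbr=(365,314.8),ku=(375.5,251.2),kl=(373.2,291.5))
T=dict(btr=(311.7,171.7),ftl=(356.2,215.8),btl=(346.9,220),bbr=(309.9,236.5),kl=(306.2,216.5))
ex=[(s,K,[(385.5,243.5),(384,259.2),(382.5,283.5),(381.3,297.5)]),(t,K,[(299.7,165.2),(299.9,180.4),(301.2,205.2),(301.5,218.6)])]
report([(s,S),(t,T)],ex,[tp[0],tp[1],.115,1.435,0,0])
# pixel-only check: predicted knuckle minus observed, for kinematic pose
p=np.array([tp[0],tp[1],tp[2]-.132,1.4349,0,0])
for c,o in((s,S),(t,T)):
    print([(k,np.round(proj(c,(rot(p[3:]).apply(np.array(B[k])/1e3)+p[:3])[None])[0]-o[k],1).tolist()) for k in o])
E
python3 m2.py
```

```text
[0, 1] cup [0.5275 0.2334 1.4368] door [ 6.1520e-01  5.2100e-02  1.1610e-01  1.4195e+00 -6.0000e-04  1.0000e-02]
   top rel cup mm [-16.8  -7.3   1.2] dyaw -0.017
   bot rel cup mm [-16.7  -6.2   1.2] dyaw -0.017
[[-0.4, -0.3], [0.3, 0.2], [-0.2, 0.2], [-0.1, 0.9], [0.0, -0.3], [-3.1, -5.8], [0.6, 0.9], [-0.2, -0.2], [-0.6, 0.0], [0.7, 0.2]] [[-0.4, -0.1], [0.5, 0.7], [0.0, -0.2], [0.8, -0.7], [0.1, 0.4], [0.4, 0.4], [0.6, 0.3], [0.8, -0.3], [-0.0, -0.2], [0.0, -0.2], [-0.1, 0.8], [-0.6, -0.0], [-0.0, 0.8], [0.6, 0.3], [0.6, 1.2], [0.5, 1.2], [0.1, 0.2], [0.4, 0.5], [0.1, 0.6], [0.3, 0.7], [-0.2, 1.0], [0.2, 1.9], [-0.2, 1.1], [0.1, 1.5]]
[0] cup [0.527  0.2329 1.4356] door [0.6346 0.0532 0.1322 1.4693 0.0026 0.0263]
   top rel cup mm [-12.8 -23.1  17.2] dyaw 0.034
   bot rel cup mm [-13.2 -20.3  17.2] dyaw 0.034
[1] cup [0.5285 0.2355 1.4426] door [ 6.5840e-01  1.1490e-01  4.2700e-02  1.4419e+00 -8.0000e-04  4.3800e-02]
   top rel cup mm [ 48.  -40.7 -71.8] dyaw -0.001
   bot rel cup mm [ 48.1 -35.9 -71.7] dyaw -0.001
[('ftr', [0.6, -0.2]), ('btr', [1.1, 0.4]), ('fbr', [0.3, 0.9]), ('ku', [0.6, 1.1]), ('kl', [0.6, 0.2])]
[('btr', [-4.2, -5.2]), ('ftl', [0.6, 0.8]), ('btl', [-0.1, -0.1]), ('bbr', [-0.7, 0.2]), ('kl', [0.3, 0.5])]
```

```bash
python3 - <<'E'
from hand import *
from crop import *
import pickle
f0=np.array(ctrl.current_force());Z=.2460
for dx,dy in ((.0075,.0042),(.005,.001),(.0035,.0008)):
    mv(dx,dy,Z,.02);ctrl.hold(.15)
    f=np.array(ctrl.current_force())-f0;print(np.round(f,2),np.round(ctrl.current_ft_torque(),3),ctrl.current_eef_pos())
    if np.linalg.norm(f)>4: print('stop');break
ctrl.hold(.2)
print(ctrl.current_clock(),np.array(ctrl.current_force())-f0)
dd={n:ctrl.camera(n) for n in ("scene","side")}
pickle.dump((dd,ctrl.current_eef_pos(),ctrl.current_tcp_rot()),open("c3.pkl","wb"))
save("pics/a4.png",[panel(dd["scene"]["frame"],350,225,62,95,6.2),panel(dd["side"]["frame"],285,150,75,100,5.4)])
E
```

```text
[-0.64 -1.01  0.46] [-0.004 -0.017 -0.007] [0.61277192 0.06111286 0.24601591]
[-0.54 -0.81  0.52] [-0.029 -0.013 -0.042] [0.61246461 0.06610756 0.2459979 ]
[-0.92 -0.86  0.29] [-0.014  0.002  0.033] [0.61214727 0.06962099 0.24600313]
11.325 [-0.67954245 -0.53735584  0.79035599]
(589, 797, 3)
```

View pics/a4.png

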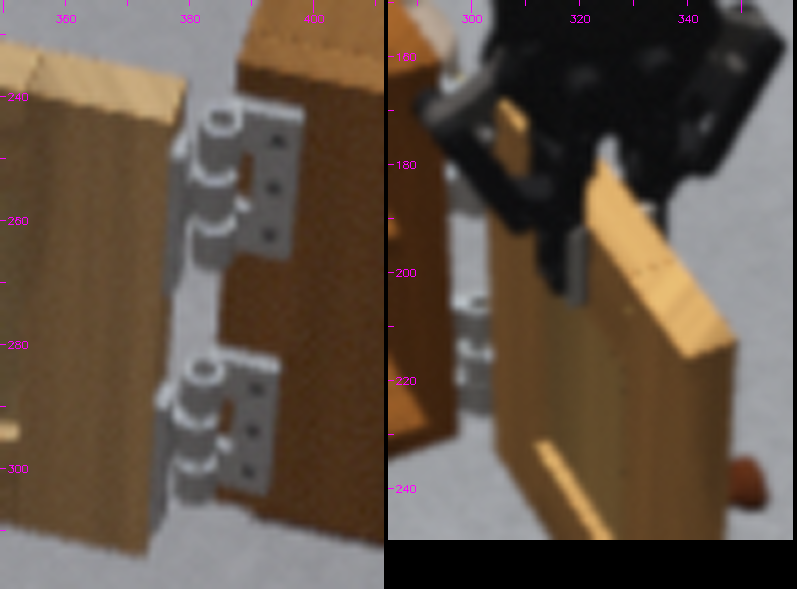

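```bash
python3 - <<'E'
from hand import *
from crop import *
from rel import *
from m0 import oc
import m2,pickle
mv(.0007,.0004,.2460,.02);ctrl.hold(.3)
print(ctrl.current_clock(),ctrl.current_eef_pos(),ctrl.current_force())
P=[]
for i,(n,x0,y0,w,h) in enumerate((("scene",374,236,20,70),("side",290,155,25,75))):
    c=ctrl.camera(n);s=8;o=[oc[i]] if i==0 else [(oc[1][0],oc[1][1][:8],oc[1][2][:8])]
    q,_=fit(o+[m2.ex[i]],[.5277,.2337,1.435])
    im=c["frame"][y0:y0+h,x0:x0+w];a=cv2.resize(im,None,fx=s,fy=s,interpolation=cv2.INTER_CUBIC);b=a.copy()
    th=np.linspace(0,2*np.pi,60)
    for zc in(.17,.06):
        for z0,z1,col in((.012,.030,(255,255,0)),(-.009,.009,(0,255,255)),(-.030,-.012,(255,255,0))):
            for z in(z0,z1):
                X=place(q,np.c_[-.056+.007*np.cos(th),-.095+.007*np.sin(th),0*th+zc+z])
                u=((proj(c,X)-[x0,y0]+.5)*s).astype(np.int32);cv2.polylines(b,[u],True,col,1)
    P+=[a,b]
save("pics/a5.png",P)
E
```

```text
[0, 1] cup [0.5275 0.2334 1.4368] door [ 6.1520e-01  5.2100e-02  1.1610e-01  1.4195e+00 -6.0000e-04  1.0000e-02]
   top rel cup mm [-16.8  -7.3   1.2] dyaw -0.017
   bot rel cup mm [-16.7  -6.2   1.2] dyaw -0.017
[[-0.4, -0.3], [0.3, 0.2], [-0.2, 0.2], [-0.1, 0.9], [0.0, -0.3], [-3.1, -5.8], [0.6, 0.9], [-0.2, -0.2], [-0.6, 0.0], [0.7, 0.2]] [[-0.4, -0.1], [0.5, 0.7], [0.0, -0.2], [0.8, -0.7], [0.1, 0.4], [0.4, 0.4], [0.6, 0.3], [0.8, -0.3], [-0.0, -0.2], [0.0, -0.2], [-0.1, 0.8], [-0.6, -0.0], [-0.0, 0.8], [0.6, 0.3], [0.6, 1.2], [0.5, 1.2], [0.1, 0.2], [0.4, 0.5], [0.1, 0.6], [0.3, 0.7], [-0.2, 1.0], [0.2, 1.9], [-0.2, 1.1], [0.1, 1.5]]
[0] cup [0.527  0.2329 1.4356] door [0.6346 0.0532 0.1322 1.4693 0.0026 0.0263]
   top rel cup mm [-12.8 -23.1  17.2] dyaw 0.034
   bot rel cup mm [-13.2 -20.3  17.2] dyaw 0.034
[1] cup [0.5285 0.2355 1.4426] door [ 6.5840e-01  1.1490e-01  4.2700e-02  1.4419e+00 -8.0000e-04  4.3800e-02]
   top rel cup mm [ 48.  -40.7 -71.8] dyaw -0.001
   bot rel cup mm [ 48.1 -35.9 -71.7] dyaw -0.001
[('ftr', [0.6, -0.2]), ('btr', [1.1, 0.4]), ('fbr', [0.3, 0.9]), ('ku', [0.6, 1.1]), ('kl', [0.6, 0.2])]
[('btr', [-4.2, -5.2]), ('ftl', [0.6, 0.8]), ('btl', [-0.1, -0.1]), ('bbr', [-0.7, 0.2]), ('kl', [0.3, 0.5])]
11.975 [0.6118736  0.07038531 0.24600937] [ 0.55104493  0.34211868 -5.38065217]
(600, 736, 3)
```

View pics/a5.png

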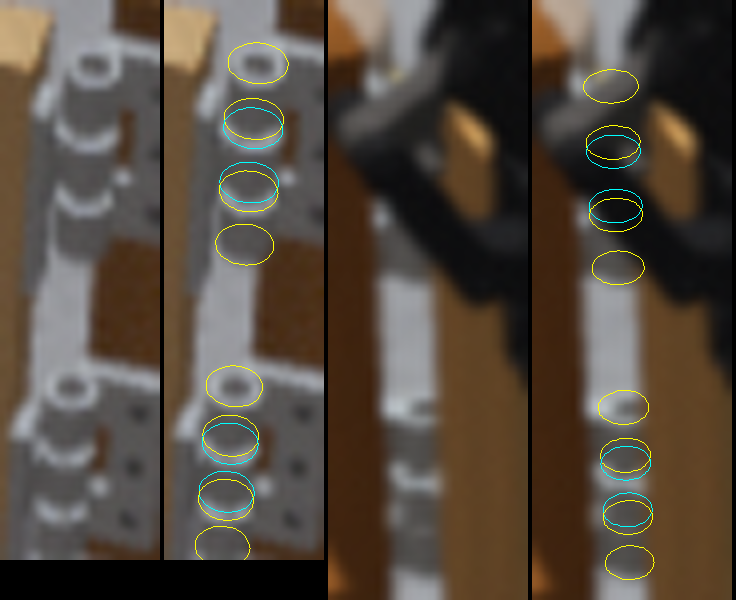

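```bash
python3 - <<'E'
from hand import *
mv(.0003,.0005,.2460,.02);ctrl.hold(.6)
for _ in range(4): ctrl.hold(.1);print(np.round(ctrl.current_force(),2),np.round(ctrl.current_eef_pos(),4),ctrl.current_gripper_width())
print(np.abs(ctrl.current_dq()).max(),ctrl.current_clock());ctrl.finish_job()
E
```

```text
[-0.3   0.24 -4.89] [0.6114 0.0708 0.246 ] 0.019249701413710067
[-0.45 -0.18 -4.44] [0.6114 0.0708 0.246 ] 0.019532204404767148
[ 0.35  0.88 -5.08] [0.6114 0.0708 0.246 ] 0.019029608393321133
[ 0.21 -0.19 -5.35] [0.6114 0.0708 0.246 ] 0.01952482845016588
0.001613920775654376 13.325
the job is handed in; nothing more can be done
```

I lifted the pale door out of the buck by its top rail and brought it to the cupboard. It hangs square to the front with its knuckles between the cupboard's at both hinges. The job was handed in at about 13.3 s with the arm still holding it.

**Last checks:**
- **Alignment:** The final enlarged views and a projected overlay put the hole axes about 0.4–0.8 mm short. I then nudged the door 0.3 mm and 0.5 mm to close that, but took no picture afterwards. Height agreed to within about 1 mm.
- **Contact:** The outside force reading was only the door's weight, about 5 N downwards. The sideways readings stayed under 1 N and looked like noise, so I saw no sign of the door leaning on the cupboard or bench.
- **Grip:** The opening stayed at about 19 mm at the 70 N setting, and the arm was still.
- **Bystanders:** The hammer, glue bottle and tray were never approached. I did not check them in a last picture.

**What disagreed or went unseen:**
- The two cameras placed the cupboard 2–3 mm apart, so I relied on the door's position relative to the cupboard instead.
- In the side view a finger hid the upper hinge, so at the end only the scene camera confirmed that one.
- The cupboard's bottom corners in the side view did not fit the model (about 6 pixels off), so I left them out.

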